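# Push the spacer row home and shut the keeper

## Task

Push the row of five spacer blocks in the rail from behind, all together as one row, until the front block is right up against the end stop and no gaps are left. Then push the keeper bolt all the way across the rail behind the last block so the row cannot slide back. Only push with the fingers: never lift, tip or pull the blocks apart, leave the other things on the bench where they are, and finish clear of everything.

Things in the scene. Friction and masses are not known exactly. Their poses are not given: they have to be found in the camera images.
- rail: fixed dark steel channel, 310 mm long along its y, 50 mm wide, open on top and at the -y end. Origin: centre of its underside, on the bench. +y is the way to the end stop (grey block 50 mm wide and high, face at y = +140 mm); -x is the robot's side. Channel floor 10 mm above the bench; ribs 6 mm thick, inner faces 38 mm apart, tops 20 mm up. The row is 140 mm long: when home its rear face is at y = 0.
- gate (a point): point on the channel's centre line where the keeper bolt crosses: rail y = -9 mm, 26 mm above the bench; rail's axes. Beside it on the -x side is the bolt's low fixed guide: rail x = -54 to -30 mm, y = -25.5 to +7.5 mm, top 35 mm above the bench, on a foot plate 10 mm thick (x = -77 to -25, y = -39 to +21 mm).
- stop_face (a point): centre of the end stop's face that the front block must meet, 28 mm above the bench; same axes as the rail
- spacer1: front block of the row (nearest the end stop): aluminium spacer block, 36 mm across the rail, 28 mm along it, 36 mm high, about 100 g, with a bore in its top; origin at the centre of its underside; +y is the way it must travel (as the rail's +y)
- spacer2: second block of the row, like the first: aluminium spacer block, 36 mm across the rail, 28 mm along it, 36 mm high, about 100 g, with a bore in its top; origin at the centre of its underside; +y is the way it must travel (as the rail's +y)
- spacer3: third block of the row, like the first: aluminium spacer block, 36 mm across the rail, 28 mm along it, 36 mm high, about 100 g, with a bore in its top; origin at the centre of its underside; +y is the way it must travel (as the rail's +y)
- spacer4: fourth block of the row, like the first: aluminium spacer block, 36 mm across the rail, 28 mm along it, 36 mm high, about 100 g, with a bore in its top; origin at the centre of its underside; +y is the way it must travel (as the rail's +y)
- spacer5: last (rear, the one to push) block of the row, like the first: aluminium spacer block, 36 mm across the rail, 28 mm along it, 36 mm high, about 100 g, with a bore in its top; origin at the centre of its underside; +y is the way it must travel (as the rail's +y)
- keeper (a joint): travel of the keeper bolt (m) along the rail's +x: 0 = drawn back, tip 26 mm short of the centre line; 0.040 = fully across, tip 14 mm past it. Starts within 5 mm of drawn back. Stays where left; slides at 2 to 3 N. Steel bar 10 mm wide along the rail, 8 mm high, underside 22 mm above the bench. It crosses just behind the last block (about 4 mm clear) only when the row is home.
- keeper_tab (a point): middle of the outer face (the -x face, looking away from the rail) of the keeper's upright tab, 45 mm above the bench; it moves with the bolt, and has the rail's axes. The tab is 28 mm wide along the rail, 10 mm thick, and stands from 22 to 62 mm above the bench. Push this face towards the rail's +x.
- spare: spare spacer block of the same kind as those in the row, but standing on the bench beyond the rail. Leave it alone; origin at the centre of its underside.
- collar: sheet-metal collar, a ring 84 mm across and 45 mm high, standing beyond the rail. Leave it alone; origin at the centre of its underside.
- driver: screwdriver lying to the left of the rail. Leave it alone; origin at the centre of its underside.
- spanner: spanner lying to the right of the rail. Leave it alone; origin at the centre of its underside.
- rivets: jar, 64 mm across and 75 mm high, left of the rail. Leave it alone; origin at the centre of its underside.
- sealant: white bottle, 52 mm across and 170 mm high, at the far left. Leave it alone; origin at the centre of its underside.
- tube: aluminium tube offcut standing upright, 104 mm across and 70 mm high, at the far right. Leave it alone; origin at the centre of its underside.

How it is judged:
On the way, in this order (a step that is already met when the one before it is completed fails the run):
1. the whole row is against the end stop with no gaps (y of spacer1 in the frame of rail above 0.123 m and y of spacer2 in the frame of rail above 0.0946 m and y of spacer3 in the frame of rail above 0.0662 m and y of spacer4 in the frame of rail above 0.0378 m and y of spacer5 in the frame of rail above 0.0095 m and z of spacer1 in the frame of rail between 0.006 and 0.014 m and z of spacer2 in the frame of rail between 0.006 and 0.014 m and z of spacer3 in the frame of rail between 0.006 and 0.014 m and z of spacer4 in the frame of rail between 0.006 and 0.014 m and z of spacer5 in the frame of rail between 0.006 and 0.014 m and x of spacer1 in the frame of rail between -0.005 and 0.005 m and x of spacer2 in the frame of rail between -0.005 and 0.005 m and x of spacer3 in the frame of rail between -0.005 and 0.005 m and x of spacer4 in the frame of rail between -0.005 and 0.005 m and x of spacer5 in the frame of rail between -0.005 and 0.005 m), for 0.2 s.
2. the keeper bolt is fully across behind the last block (value of joint keeper above 0.036 m and y of spacer1 in the frame of rail above 0.123 m and y of spacer2 in the frame of rail above 0.0946 m and y of spacer3 in the frame of rail above 0.0662 m and y of spacer4 in the frame of rail above 0.0378 m and y of spacer5 in the frame of rail above 0.0095 m), for 0.2 s.
At the end, for the whole second after the job is handed in: The five blocks sit in the channel, front block within 3 mm of the end stop and last block within 4.5 mm of its home place (all gaps together), at rest, flat on the channel floor; the keeper bolt is across, at 36 mm or more of its 40 mm (all of step 2 and z of spacer1 in the frame of rail between 0.006 and 0.014 m and z of spacer2 in the frame of rail between 0.006 and 0.014 m and z of spacer3 in the frame of rail between 0.006 and 0.014 m and z of spacer4 in the frame of rail between 0.006 and 0.014 m and z of spacer5 in the frame of rail between 0.006 and 0.014 m and x of spacer1 in the frame of rail between -0.005 and 0.005 m and x of spacer2 in the frame of rail between -0.005 and 0.005 m and x of spacer3 in the frame of rail between -0.005 and 0.005 m and x of spacer4 in the frame of rail between -0.005 and 0.005 m and x of spacer5 in the frame of rail between -0.005 and 0.005 m and linear speed of each of spacer1, spacer2, spacer3, spacer4, spacer5 below 0.01 m/s); the robot touches nothing.
It fails at once if a block of the row is lifted more than 6 mm off the channel floor (z of any of spacer1, spacer2, spacer3, spacer4, spacer5 in the frame of rail above 0.016 m).
It fails at once if a block is tipped by more than 17 degrees (angle between any of spacer1, spacer2, spacer3, spacer4, spacer5's own z axis and vertical above 0.3 rad).
It fails at once if the row is pulled apart: a gap of more than 12 mm between neighbours (distance between spacer1 and spacer2 above 0.04 m or distance between spacer2 and spacer3 above 0.04 m or distance between spacer3 and spacer4 above 0.04 m or distance between spacer4 and spacer5 above 0.04 m).
It fails at once if another thing on the bench is moved by more than 20 mm (distance of any of spare, collar, driver, spanner, rivets, sealant, tube from where it was at the start of the episode above 0.02 m).
It also fails if it takes over 43 s, if anything falls off the work surface, if the arm or the gripper's body presses on something with over 40 N, if the wrist force passes 120 N, or if a joint passes its speed limit or range.

## Robot

A 6-joint arm with a two-finger parallel gripper is mounted at the origin on the work surface. World frame = base frame: x ahead of the robot, y to its left, z up, the work surface at z = 0. Lengths are in m, angles in rad, forces in N, time in s.
With the tool pointing down it reaches from about 0.3 to 0.875 m from the base axis. Payload 6.4 kg.
Tool frame: the origin (TCP) lies midway between the tips of the shut fingers; the grasp point (between the pads) lies ctrl.grip_depth behind it (ctrl.grip_depth is the distance from the TCP to the grasp point, in m); x points along the fingers, y is the direction in which the jaws open and shut, and the axes are right-handed (so a half turn about x gives the same grasp; the last joint's range is limited). The gripper opens to 85 mm and grips with 20 to 120 N. Pads are 22 mm wide; open, the fingers measure 114 mm over their backs; the gripper's body (76 mm by 85 mm) begins 54 mm behind the grasp point. The pads swing forward as they close: fully open they stand 13 mm farther back than shut.
Start: joints at [-1.372, 0.181, 1.607, -0, 1.354, -0.206], TCP at [0.226, -0.529, 0.231] pointing down, gripper open.
Joint ranges: [-2.99, 2.99], [-0.89, 2.07], [0.3, 2.58], [-1.14, 4.28], [0, 2.63], [-3.12, 3.12]. Speed limits (rad/s): [2.57, 2.57, 3.01, 3.14, 3.14, 3.14].

## Interface

Orientations are given as a unit quaternion [w, x, y, z].
In Python, from bench import ctrl gives the robot as it stands.
- The arm moves only by the tool carry_out, never from a script. Its argument "motion" is one flat list of numbers, 7 for each row, row after row: the turn, a rotation vector about the tool's x, y, z in degrees, then the shift along the tool's x, y, z in m, then the gripper's target within -1 to 1 (shut at 1, half-way at 0, fully open at -1). A call has 1 to 10 rows; each row shifts and turns the pose as measured when the row begins, along the tool's axes as they then stand; what a row does not reach is not made up. A row lasts 1/10 s, in which the tool goes at most 50 mm and 8.59 degrees, less where a joint would pass 70% of its speed; a pose out of reach is approached as far as the arm can. A call with a gripper value outside its range is refused whole. The fingers move at their own pace and stop on an object; the grip force is fixed at half the most. Time passes only in rows, so rows that do not move let the fingers close. It gives the time, the measured TCP pose, the force and the opening at its end, in the units of the state.
- ctrl.get_obs(): the state, without advancing time (a new reading comes with each control period).
- ctrl.camera(name): name is "side" or "top" or "wrist"; returns the picture (400x640x3 uint8, blue, green, red); there is no depth.
- ctrl.camera_params(name): a dict with "mtx" (3x3 intrinsics, pixels), "pose" (4x4, takes a point from camera to world coordinates); the wrist camera has in their place "hand_eye" (4x4, takes a point from camera to tool coordinates, whose origin is the TCP and whose axes are the tool frame's). Camera axes: x right, y down, z forward; pixel columns grow to the right and rows downward; lengths in m; the calibration is good to about 2 mm. A picture is of the moment at which its call begins: read the wrist's pose just before it. camera_params takes no time and is no camera call.
- ctrl.hand_in(): hands the job in, once; it reports no verdict.
Trained networks look in the newest picture that a camera, given by its name, has taken for a name from the list of things; names that differ only in an ending like _2 or _b are one class to them, and where a whole thing is asked for, a point or a joint stands for the part that bears it (a point fixed in the world has none). Each returns a list of dicts, best first, with "conf" (0 to 1); they miss things now and then, are a little off and sometimes report something else, mostly with a low value. They report only what shows in the picture. A call takes as long as a camera call.
- ctrl.boxes_of(camera, thing): "point" ([x, y, z] in m, in the coordinates of the camera as it stood for that picture, good to about 4 mm: the middle of the surface that is visible of it).
- ctrl.trace(camera, thing): "pixels" (400x640 bool, what is visible of it).
- ctrl.landmark_of(camera, thing): "point" ([x, y, z] in m, in the coordinates of the camera as it stood for that picture, good to about 4 mm: a listed point, or the origin of a listed thing).
The state is a dict: "time_s": time; "q": joint angles; "dq": joint speeds; "joint_efforts": joint torques, N m; "eef_pos": TCP position; "eef_rot": TCP orientation; "wrist_force": force on the tool from outside, world axes, zero at the start; "torque": the same for the moment, N m; "opening": opening from 0.0 (shut) to 1.0 (fully open).
Only numpy, scipy, OpenCV 4.12 (cv2) and the standard library are available. Lean on these libraries where they do the work, as an engineer would, in place of code of your own. Each camera call takes 0.05 s, during which the arm holds its last target. There are 200 camera calls.

## Working session

There is one attempt and no reset: what is moved stays moved. The work goes in short steps, Python scripts to look and compute and a tool call to move; the robot and the scene stay as the last step left them, time stands still between calls to the robot, and variables do not carry over. Pictures are saved under pics/ and viewed, about 8 in all and at most 12, crops included, and the job is handed in when it is done.

Besides the shell and the picture viewer there is one more tool, called after "Call:" as name(argument=value, ...), one argument or row to a line, values as JSON. carry_out: Moves the arm, as the interface text tells. Its arguments: {"type":"object","properties":{"motion":{"type":"array"}},"required":["motion"]}

```bash
mkdir -p pics
cat > h.py <<'E'
import numpy as np, cv2
from bench import ctrl
from scipy.spatial.transform import Rotation as R
def T(name,obs=None):
    p=ctrl.camera_params(name)
    if 'pose' in p: return np.array(p['pose'])
    o=obs or ctrl.get_obs(); q=o['eef_rot']; M=np.eye(4)
    M[:3,:3]=R.from_quat([q[1],q[2],q[3],q[0]]).as_matrix(); M[:3,3]=o['eef_pos']
    return M@np.array(p['hand_eye'])
def look(name,fn=None):
    t=T(name); im=ctrl.camera(name)
    if fn: cv2.imwrite('pics/'+fn,im)
    return t,im
def find(name,t,things,f='landmark_of',n=1):
    for th in things:
        for d in getattr(ctrl,f)(name,th)[:n]:
            w=t@np.append(d['point'],1); print(name,f,th,round(d['conf'],2),np.round(w[:3],4))
E
python3 - <<'E'
from h import *
for c in ('top','side'):
    t,im=look(c,c+'0.png')
    find(c,t,['rail','gate','stop_face','keeper_tab','spacer1','spacer5'])
    if c=='top': find(c,t,['spacer2','spacer3','spacer4','spare','collar','driver','spanner','rivets','sealant','tube'])
o=ctrl.get_obs();print(o['time_s'],o['eef_pos'],o['eef_rot'],o['opening'],ctrl.grip_depth)
a=cv2.imread('pics/top0.png');b=cv2.imread('pics/side0.png')
E
```

```text
top landmark_of rail 0.88 [ 0.6113 -0.0546 -0.0019]
top landmark_of gate 0.79 [ 0.6077 -0.0582  0.0243]
top landmark_of stop_face 0.68 [0.5743 0.083  0.0267]
top landmark_of keeper_tab 0.45 [ 0.509  -0.0891  0.0426]
top landmark_of spacer1 0.74 [ 0.6117 -0.0617  0.0099]
top landmark_of spacer5 0.74 [ 0.6117 -0.0617  0.0099]
top landmark_of spacer2 0.74 [ 0.6117 -0.0617  0.0099]
top landmark_of spacer3 0.74 [ 0.6117 -0.0617  0.0099]
top landmark_of spacer4 0.74 [ 0.6117 -0.0617  0.0099]
top landmark_of spare 0.54 [ 0.6639  0.0403 -0.0054]
top landmark_of collar 0.65 [ 0.7123 -0.1037 -0.0015]
top landmark_of driver 0.56 [ 0.4214  0.3715 -0.0038]
top landmark_of spanner 0.73 [ 0.5978 -0.0319  0.0121]
top landmark_of rivets 0.93 [ 0.5501  0.3503 -0.0036]
top landmark_of sealant 0.87 [ 0.6635  0.3224 -0.0017]
top landmark_of tube 0.69 [ 0.6601 -0.3656  0.0025]
side landmark_of rail 0.79 [ 0.6017 -0.0526 -0.0042]
side landmark_of gate 0.87 [ 0.6083 -0.0612  0.0236]
side landmark_of stop_face 0.58 [0.5778 0.0829 0.0261]
side landmark_of keeper_tab 0.44 [ 0.5046 -0.0924  0.0418]
side landmark_of spacer1 0.78 [ 0.593  -0.0039  0.0084]
side landmark_of spacer5 0.78 [ 0.593  -0.0039  0.0084]
1.2 [ 0.22648338 -0.52853575  0.23129517] [ 0.14215023  0.69267336  0.14213115 -0.69267284] 1.0006759516385866 0.0187
```

View pics/top0.png

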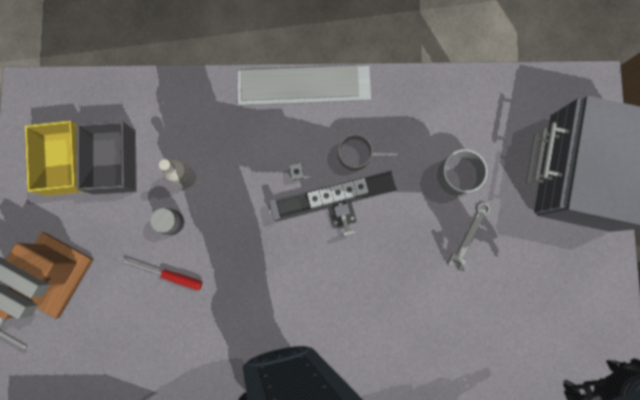

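View pics/side0.png

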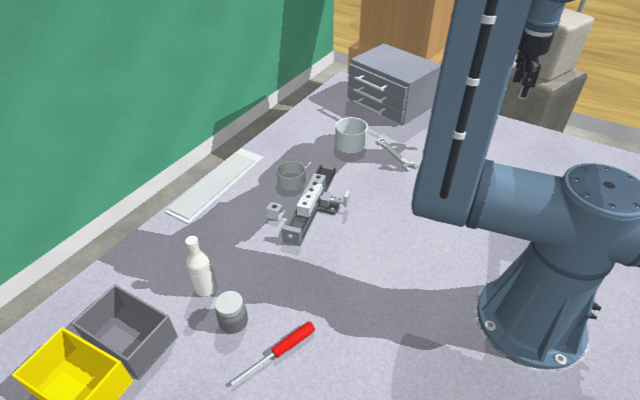

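Top picture: rail runs from the stop at about (270,207) to the open end at (395,180), with the row at (308–368, 178–205). The row covers the keeper at (343,213), so its rear is about 75–80 mm short of home. The spare is at (296,172), the collar at (354,152), and both are clear of the path. The side view agrees.

```bash
cat >> h.py <<'E'
def tool():
    o=ctrl.get_obs(); q=o['eef_rot']; return R.from_quat([q[1],q[2],q[3],q[0]]), np.array(o['eef_pos']), o
def plan(p,yaw):
    "target: tool x down, tool z along rail +y or -y (nearest)"
    r,e,o=tool(); best=None
    for s in (1,-1):
        z=s*np.array([-np.sin(yaw),np.cos(yaw),0]); x=np.array([0,0,-1.]); y=np.cross(z,x)
        d=r.inv()*R.from_matrix(np.c_[x,y,z])
        v=np.degrees(d.as_rotvec())
        print('s',s,'rotvec deg',np.round(v,1))
    print('shift in tool axes now',np.round(r.inv().apply(p-e),4),'F',np.round(o['wrist_force'],1),'t',o['time_s'],'e',np.round(e,4))
E
python3 - <<'E'
from h import *
t=T('top'); im=ctrl.camera('top'); K=np.array(ctrl.camera_params('top')['mtx'])
m=ctrl.trace('top','rail')[0]['pixels'].astype(np.uint8)
def w(px,z):
    d=t[:3,:3]@np.linalg.inv(K)@[px[0],px[1],1]; return t[:3,3]+d*(z-t[2,3])/d[2]
c=cv2.boxPoints(cv2.minAreaRect(cv2.findNonZero(m)));P=np.array([w(p,.02)[:2] for p in c]);print(P.round(4))
ys,xs=np.nonzero(m);W=np.array([w(p,.02)[:2] for p in zip(xs,ys)]);
u,s,v=np.linalg.svd(W-W.mean(0),full_matrices=False);print('dir',v[0],np.degrees(np.arctan2(-v[0][0],v[0][1])))
r,e,o=tool();print(r.as_matrix().round(2));print(np.round(ctrl.camera_params('wrist')['hand_eye'],3));print(np.round(ctrl.camera_params('wrist')['mtx'],0))
plan(np.array([.635,-.165,.2]),np.radians(12.6))
E
```

```text
[[ 0.5952  0.1121]
 [ 0.6678 -0.196 ]
 [ 0.5373 -0.2239]
 [ 0.4665  0.0805]]
dir [-0.20252094  0.97927793] 11.684415777911159
[[-0.    0.39 -0.92]
 [ 0.   -0.92 -0.39]
 [-1.   -0.   -0.  ]]
[[-0.001 -0.297  0.955 -0.143]
 [ 1.     0.001  0.001  0.   ]
 [-0.001  0.955  0.297 -0.076]
 [ 0.     0.     0.     1.   ]]
[[308.   0. 313.]
 [  0. 308. 201.]
 [  0.   0.   1.]]
s 1 rotvec deg [100.6   0.    0. ]
s -1 rotvec deg [-79.4  -0.    0. ]
shift in tool axes now [ 0.0313 -0.1733 -0.5187] F [ 0.3 -0.5 -0. ] t 1.3 e [ 0.2265 -0.5285  0.2313]
```

Call:
carry_out(
  motion=[0,0,0,0,-0.015,-0.045,1,0,0,0,0,-0.015,-0.045,1,0,0,0,0,-0.015,-0.045,1,0,0,0,0,-0.015,-0.045,1,0,0,0,0,-0.015,-0.045,1,0,0,0,0,-0.015,-0.045,1,0,0,0,0,-0.015,-0.045,1,0,0,0,0,-0.015,-0.045,1,0,0,0,0,-0.015,-0.045,1,0,0,0,0,-0.015,-0.045,1],
)

```text
time_s: 2.3
eef_pos: [0.5909, -0.209, 0.2319]
eef_rot: [0.14, 0.694, 0.136, -0.693]
wrist_force: [0.9, -1.1, 0.4]
opening: 0.003
```

Call:
carry_out(
  motion=[-8,0,0,0,0,0,1,-8,0,0,0,0,0,1,-8,0,0,0,0,0,1,-8,0,0,0,0,0,1,-8,0,0,0,0,0,1,-8,0,0,0,0,0,1,-8,0,0,0,0,0,1,-8,0,0,0,0,0,1,-8,0,0,0,0,0,1,-7,0,0,0,0,0,1],
)

```text
time_s: 3.3
eef_pos: [0.5963, -0.2006, 0.2304]
eef_rot: [0.563, 0.429, 0.561, -0.43]
wrist_force: [0.2, 1.0, -0.3]
opening: 0.0
```

Run:
```python
from h import *
plan(np.array([.635,-.165,.2]),np.radians(12.8))
t,im=look('wrist','w1.png')
find('wrist',t,['rail','gate','stop_face','keeper_tab']); find('wrist',t,['spacer5'],n=6)
```

```text
s 1 rotvec deg [-1.776e+02  1.000e-01  3.000e-01]
s -1 rotvec deg [ 2.4  0.2 -0.1]
shift in tool axes now [ 0.0304  0.0467 -0.0242] F [ 0.2  1.  -0.3] t 3.3 e [ 0.5963 -0.2006  0.2304]
wrist landmark_of rail 0.51 [ 0.6057 -0.037   0.0104]
wrist landmark_of gate 0.47 [ 0.6265 -0.1216  0.0094]
wrist landmark_of keeper_tab 0.68 [ 0.5049 -0.0866  0.0386]
wrist landmark_of spacer5 0.93 [ 0.6149 -0.0564  0.0111]
wrist landmark_of spacer5 0.82 [ 0.6259 -0.1206  0.0086]
wrist landmark_of spacer5 0.69 [ 0.6064 -0.0333  0.0086]
wrist landmark_of spacer5 0.6 [ 0.6174 -0.0912  0.0102]
```

View pics/w1.png

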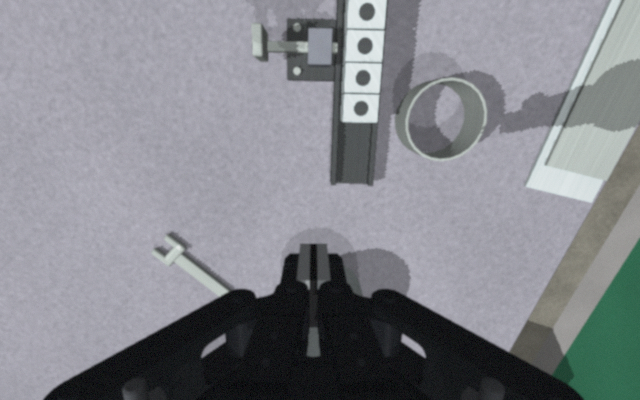

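The wrist picture shows the open rail end centred at (353,184). The last block's rear top edge is at (360,123), with bores at (361,108), (363,77), (365,45) and (367,12). The keeper tab is at (258,42) and the collar is clear of the rail.

Run:
```python
from h import *
t=T('wrist');K=np.array(ctrl.camera_params('wrist')['mtx'])
def w(px,z):
    d=t[:3,:3]@np.linalg.inv(K)@[px[0],px[1],1]; return (t[:3,3]+d*(z-t[2,3])/d[2])[:2]
b=[w(p,.046) for p in [(361,108),(363,77),(365.5,45),(367.5,12)]];print(np.round(b,4))
d=b[-1]-b[0];yaw=np.arctan2(-d[0],d[1]);print('yaw',np.degrees(yaw),np.linalg.norm(d))
L=w((333,184),.02);Rr=w((373,184),.02);print('rail end',L,Rr,(L+Rr)/2,'rear edge',w((342,123),.046),w((378,123),.046))
print('tip check', w((314,246),.23))
for a in [((333,184),(343,0)),((373,184),(386,0))]:
    d=w(a[1],.02)-w(a[0],.02);print(np.degrees(np.arctan2(-d[0],d[1])))
```

```text
[[ 0.6253 -0.1184]
 [ 0.6184 -0.0899]
 [ 0.612  -0.062 ]
 [ 0.6053 -0.0349]]
yaw 13.424978085421943 0.08581692204004374
rail end [ 0.62295486 -0.20824881] [ 0.66865897 -0.19618029] [ 0.64580691 -0.20221455] rear edge [ 0.61076627 -0.13757239] [ 0.64667304 -0.12808543]
tip check [ 0.59517633 -0.194041  ]
12.89296634722004
14.217989078677407
```

Call:
carry_out(
  motion=[1,0,0,0.02,0.024,-0.01,1,1,0,0,0.03,0.024,-0.01,1,0,0,0,0.04,0,0,1,0,0,0,0.03,0,0,1,0,0,0,0,0,0,1],
)

```text
time_s: 4.1
eef_pos: [0.6419, -0.1701, 0.1097]
eef_rot: [0.553, 0.445, 0.546, -0.445]
wrist_force: [-0.7, 0.9, -0.2]
opening: -0.001
```

Run:
```python
from h import *
plan(np.array([.6372,-.1672,.026]),np.radians(13.3))
t,im=look('wrist','w2.png')
find('wrist',t,['keeper_tab','gate']); find('wrist',t,['spacer5'],n=6)
```

```text
s 1 rotvec deg [178.7  -0.6  -0.7]
s -1 rotvec deg [-1.3  0.4 -0.4]
shift in tool axes now [ 0.0837 -0.0045 -0.0044] F [-0.7  0.9 -0.2] t 4.1 e [ 0.6419 -0.1701  0.1097]
wrist landmark_of keeper_tab 0.81 [ 0.5041 -0.0872  0.0381]
wrist landmark_of spacer5 0.89 [ 0.6028 -0.0371  0.007 ]
wrist landmark_of spacer5 0.86 [ 0.6263 -0.1201  0.009 ]
wrist landmark_of spacer5 0.76 [ 0.6146 -0.0878  0.0092]
wrist landmark_of spacer5 0.68 [ 0.6127 -0.058   0.009 ]
```

View pics/w2.png

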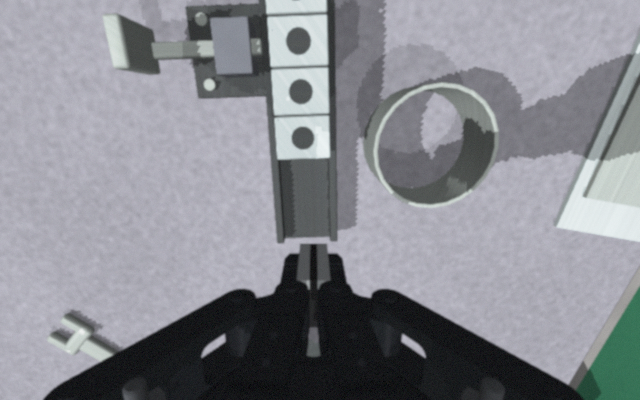

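The row, rail and fingertips are lined up, with the rail end at (308,240), the last block's rear edge at (302,158) and the fingers at (314,245). Next comes the descent behind the row.

Call:
carry_out(
  motion=[-1.3,0,0,0.02,-0.0045,-0.004,1,0,0,0,0.025,0,0,1,0,0,0,0.025,0,0,1,0,0,0,0.005,0,0,1,0,0,0,0,0,0,1],
)

```text
time_s: 4.8
eef_pos: [0.6509, -0.1756, 0.0555]
eef_rot: [0.57, 0.442, 0.539, -0.436]
wrist_force: [0.5, -0.0, -0.1]
opening: 0.002
```

Run:
```python
from h import *
plan(np.array([.6372,-.1672,.026]),np.radians(13.3))
```

```text
s 1 rotvec deg [179.9  -3.   -2.7]
s -1 rotvec deg [-0.   1.7 -1.9]
shift in tool axes now [ 0.0287 -0.0124 -0.0122] F [ 0.5 -0.  -0.1] t 4.8 e [ 0.6509 -0.1756  0.0555]
```

Call:
carry_out(
  motion=[0,1.7,-1.9,0,-0.012,-0.012,1,0,0,0,0,0,0,1,0,0,0,0,0,0,1],
)

```text
time_s: 5.1
eef_pos: [0.6401, -0.1686, 0.0614]
eef_rot: [0.558, 0.44, 0.551, -0.438]
wrist_force: [-0.8, -0.1, -0.1]
opening: -0.001
```

Run:
```python
from h import *
plan(np.array([.6372,-.1672,.026]),np.radians(13.3))
```

```text
s 1 rotvec deg [179.9  -0.7  -0.5]
s -1 rotvec deg [-0.1  0.3 -0.4]
shift in tool axes now [ 0.0353 -0.0027 -0.0023] F [-0.8 -0.1 -0.1] t 5.1 e [ 0.6401 -0.1686  0.0614]
```

Call:
carry_out(
  motion=[0,0.4,-0.4,0.012,-0.003,-0.003,1,0,0.4,-0.4,0.012,-0.002,-0.002,1,0,0.4,-0.4,0.012,-0.002,-0.002,1,0,0.2,-0.2,0,-0.001,-0.001,1,0,0,0,0,0,0,1],
)

```text
time_s: 5.6
eef_pos: [0.6312, -0.1631, 0.0236]
eef_rot: [0.546, 0.439, 0.563, -0.44]
wrist_force: [-0.0, 0.3, 0.3]
opening: 0.002
```

Run:
```python
from h import *
plan(np.array([.6372,-.1672,.026]),np.radians(13.3))
```

```text
s 1 rotvec deg [179.9   1.4   1.6]
s -1 rotvec deg [-0.1 -1.   0.9]
shift in tool axes now [-0.0026  0.0049  0.0054] F [-0.   0.3  0.3] t 5.6 e [ 0.6312 -0.1631  0.0236]
```

Call:
carry_out(
  motion=[0,-1,0.9,-0.002,0.005,0,1,0,0,0,0,0,-0.006,1,0,0,0,0,0,-0.006,1,0,0,0,0,0,0,1],
)

```text
time_s: 6.0
eef_pos: [0.6337, -0.149, 0.0258]
eef_rot: [0.555, 0.439, 0.553, -0.439]
wrist_force: [-0.1, 0.5, 1.2]
opening: 0.004
```

Run:
```python
from h import *
plan(np.array([.6098,-.0514,.026]),np.radians(13.3))
```

```text
s 1 rotvec deg [ 1.799e+02 -2.000e-01 -1.000e-01]
s -1 rotvec deg [-0.1  0.1 -0.1]
shift in tool axes now [-0.0003 -0.001  -0.1005] F [-0.1  0.5  1.2] t 6.0 e [ 0.6337 -0.149   0.0258]
```

Call:
carry_out(
  motion=[0,0,0,0,0,-0.006,1,0,0,0,0,0,-0.006,1,0,0,0,0,0,-0.006,1,0,0,0,0,0,-0.006,1,0,0,0,0,0,-0.006,1],
)

```text
time_s: 6.5
eef_pos: [0.6268, -0.1192, 0.0266]
eef_rot: [0.556, 0.439, 0.552, -0.439]
wrist_force: [-0.6, -1.5, -1.0]
opening: 0.003
```

Run:
```python
from h import *
plan(np.array([.6098,-.0514,.026]),np.radians(13.3))
t,im=look('wrist','w3.png')
```

```text
s 1 rotvec deg [179.9  -0.3  -0.4]
s -1 rotvec deg [-0.1  0.2 -0.2]
shift in tool axes now [ 0.0003 -0.0011 -0.0699] F [-0.6 -1.5 -1. ] t 6.5 e [ 0.6268 -0.1192  0.0266]
```

View pics/w3.png

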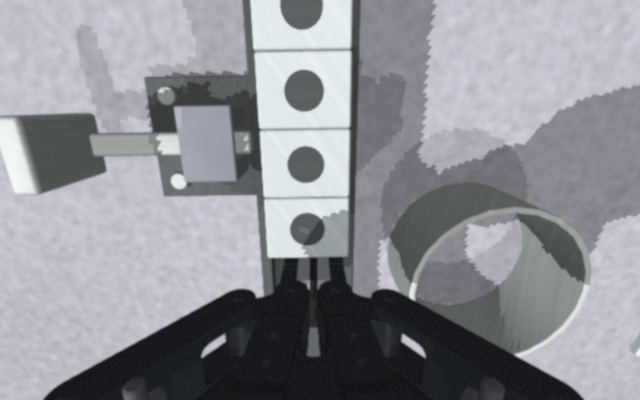

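The fingers are centred on the last block's rear face at (308,258), and the row is moving closed up along the channel.

Call:
carry_out(
  motion=[0,0,0,0,0,-0.006,1,0,0,0,0,0,-0.006,1,0,0,0,0,0,-0.006,1,0,0,0,0,0,-0.006,1,0,0,0,0,0,-0.006,1,0,0,0,0,0,-0.006,1,0,0,0,0,0,-0.006,1,0,0,0,0,0,0,1],
)

```text
time_s: 7.35
eef_pos: [0.6159, -0.0737, 0.0266]
eef_rot: [0.556, 0.439, 0.553, -0.439]
wrist_force: [-0.4, 0.7, -0.1]
opening: 0.0
```

Call:
carry_out(
  motion=[0,0,0,0,0,-0.003,1,0,0,0,0,0,-0.003,1,0,0,0,0,0,-0.003,1],
)

```text
time_s: 7.65
eef_pos: [0.6138, -0.065, 0.0267]
eef_rot: [0.556, 0.439, 0.553, -0.439]
wrist_force: [-1.0, -3.0, 0.1]
opening: -0.002
```

Run:
```python
from h import *
plan(np.array([.6098,-.0514,.026]),np.radians(13.3))
```

```text
s 1 rotvec deg [179.9  -0.2  -0.4]
s -1 rotvec deg [-0.1  0.3 -0.1]
shift in tool axes now [ 0.0006 -0.0008 -0.0142] F [-1.  -3.   0.1] t 7.65 e [ 0.6138 -0.065   0.0267]
```

Call:
carry_out(
  motion=[0,0,0,0,0,-0.002,1,0,0,0,0,0,-0.002,1],
)

```text
time_s: 7.85
eef_pos: [0.6133, -0.0625, 0.0269]
eef_rot: [0.557, 0.438, 0.552, -0.44]
wrist_force: [0.4, -14.9, -2.5]
opening: -0.002
```

Call:
carry_out(
  motion=[0,0,0,0,0,-0.002,1,0,0,0,0,0,-0.002,1],
)

```text
time_s: 8.05
eef_pos: [0.6134, -0.0627, 0.0272]
eef_rot: [0.559, 0.437, 0.55, -0.441]
wrist_force: [0.2, -10.6, -2.3]
opening: -0.001
```

Call:
carry_out(
  motion=[0,0,0,0,0,-0.002,1,0,0,0,0,0,-0.002,1],
)

```text
time_s: 8.25
eef_pos: [0.6134, -0.0628, 0.0274]
eef_rot: [0.561, 0.436, 0.548, -0.442]
wrist_force: [0.7, -9.7, -1.9]
opening: 0.005
```

Contact is firm: force rose to 10–15 N and the TCP stalled at rail y ≈ -12, which fits the finger half width. I'll back off, rise and check.

Call:
carry_out(
  motion=[0,0,0,0,0,0.01,1,0,0,0,0,0,0.015,1,0,0,0,-0.02,0,0,1,0,0,0,-0.04,0,0,1,0,0,0,-0.04,0,0,1,0,0,0,-0.03,0,0,1,0,0,0,0,0,0,1],
)

```text
time_s: 8.95
eef_pos: [0.6184, -0.0876, 0.1607]
eef_rot: [0.558, 0.438, 0.549, -0.442]
wrist_force: [1.2, 0.2, 1.2]
opening: -0.005
```

Run:
```python
from h import *
plan(np.array([.6098,-.0514,.026]),np.radians(13.3))
t,im=look('wrist','w4.png')
find('wrist',t,['keeper_tab','gate','stop_face']); find('wrist',t,['spacer5'],n=6)
```

```text
s 1 rotvec deg [179.8  -0.3  -1.2]
s -1 rotvec deg [-0.2  0.8 -0.2]
shift in tool axes now [ 0.1342 -0.0006 -0.039 ] F [1.2 0.2 1.2] t 8.95 e [ 0.6184 -0.0876  0.1607]
wrist landmark_of keeper_tab 0.61 [ 0.5045 -0.087   0.0443]
wrist landmark_of gate 0.68 [ 0.6111 -0.0619  0.0255]
wrist landmark_of stop_face 0.26 [0.5832 0.0403 0.0086]
wrist landmark_of spacer5 0.96 [ 0.5964 -0.0117  0.0088]
wrist landmark_of spacer5 0.87 [0.5926 0.018  0.0101]
wrist landmark_of spacer5 0.77 [ 0.6092 -0.041   0.0071]
wrist landmark_of spacer5 0.76 [0.5838 0.0424 0.0089]
```

View pics/w4.png

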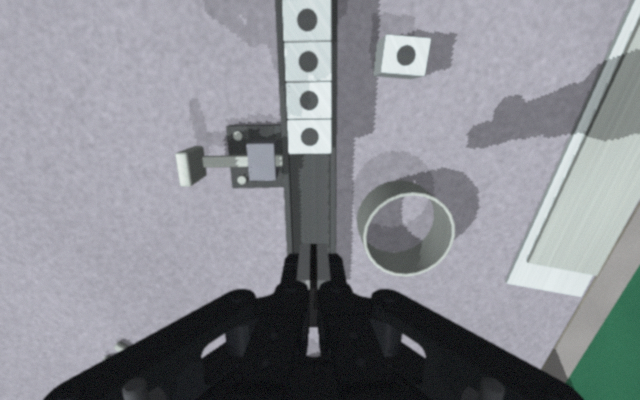

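The row is home: blocks closed up, last block's rear edge at (309,153). The bolt line is clear behind it at about (255,161), and the tab is at (188,167), still drawn back. Next I go above the outer side of the tab.

Call:
carry_out(
  motion=[0,0.8,-0.2,0,-0.03,-0.006,1,0,0,0,0,-0.03,-0.006,1,0,0,0,0,-0.03,-0.006,1,0,0,0,0,-0.03,-0.006,1,0,0,0,0,-0.03,-0.006,1,0,0,0,0,0,0,1],
)

```text
time_s: 9.8
eef_pos: [0.4501, -0.0878, 0.1443]
eef_rot: [0.542, 0.436, 0.565, -0.442]
wrist_force: [0.5, 1.2, -0.4]
opening: -0.005
```

Run:
```python
from h import *
plan(np.array([.4659,-.0947,.032]),np.radians(13.3))
```

```text
s 1 rotvec deg [179.8   2.4   1.8]
s -1 rotvec deg [-0.1 -1.1  1.5]
shift in tool axes now [0.1116 0.0168 0.0125] F [ 0.5  1.2 -0.4] t 9.8 e [ 0.4501 -0.0878  0.1443]
```

Call:
carry_out(
  motion=[0,-1.1,1.5,0.02,0.01,0.01,1,0,0,0,0.02,0,0,1,0,0,0,0.02,0,0,1,0,0,0,0.015,0,0,1,0,0,0,0,0,0,1],
)

```text
time_s: 10.3
eef_pos: [0.4611, -0.0946, 0.0627]
eef_rot: [0.552, 0.44, 0.555, -0.44]
wrist_force: [0.2, 1.2, -0.1]
opening: 0.001
```

Run:
```python
from h import *
plan(np.array([.4659,-.0947,.032]),np.radians(13.3))
t,im=look('wrist','w5.png')
find('wrist',t,['keeper_tab','gate'])
```

```text
s 1 rotvec deg [179.8   0.2   0.3]
s -1 rotvec deg [-0.2 -0.2  0.1]
shift in tool axes now [0.0307 0.0047 0.0013] F [ 0.2  1.2 -0.1] t 10.3 e [ 0.4611 -0.0946  0.0627]
wrist landmark_of keeper_tab 0.76 [ 0.5047 -0.086   0.0409]
wrist landmark_of gate 0.8 [ 0.6114 -0.0606  0.0248]
```

View pics/w5.png

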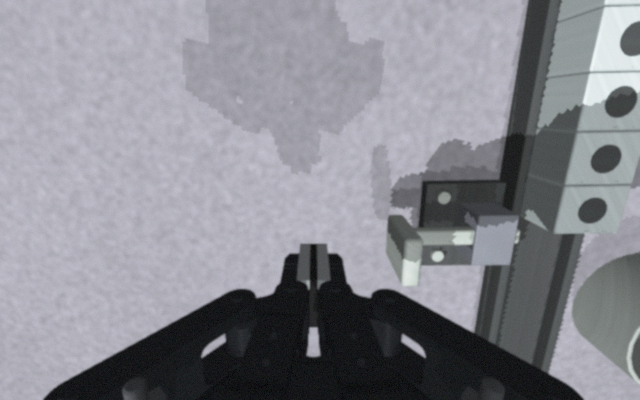

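The fingers at (314,245) are outside the tab, whose outer face is at about (395,250), and in line with it. I'll go down 30 mm.

Call:
carry_out(
  motion=[0,0,0,0.012,0.002,0.001,1,0,0,0,0.012,0.001,0,1,0,0,0,0.004,0,0,1,0,0,0,0,0,0,1],
)

```text
time_s: 10.85
eef_pos: [0.4687, -0.0966, 0.0372]
eef_rot: [0.556, 0.441, 0.552, -0.439]
wrist_force: [-0.4, 0.6, -0.0]
opening: 0.005
```

Run:
```python
from h import *
plan(np.array([.4659,-.0947,.032]),np.radians(13.3))
```

```text
s 1 rotvec deg [179.8  -0.5  -0.2]
s -1 rotvec deg [-0.2  0.1 -0.3]
shift in tool axes now [ 0.0052 -0.0023 -0.0025] F [-0.4  0.6 -0. ] t 10.85 e [ 0.4687 -0.0966  0.0372]
```

Call:
carry_out(
  motion=[0,0,0,0,0.005,-0.002,1,0,0,0,0,0.005,0,1,0,0,0,0,0.005,0,1,0,0,0,0,0.005,0,1,0,0,0,0,0.005,0,1,0,0,0,0,0.005,0,1,0,0,0,0,0.005,0,1],
)

```text
time_s: 11.55
eef_pos: [0.5047, -0.086, 0.038]
eef_rot: [0.556, 0.44, 0.552, -0.439]
wrist_force: [-2.0, -0.8, 1.9]
opening: -0.002
```

Run:
```python
from h import *
plan(np.array([.4659+.061,-.0947+.0145,.035]),np.radians(13.3))
```

```text
s 1 rotvec deg [179.8  -0.4  -0.2]
s -1 rotvec deg [-0.2  0.2 -0.2]
shift in tool axes now [ 0.0031  0.0229 -0.0007] F [-2.  -0.8  1.9] t 11.55 e [ 0.5047 -0.086   0.038 ]
```

Force is about 2 N, so the bolt is sliding. Continuing.

Call:
carry_out(
  motion=[0,0,0,0,0.005,0,1,0,0,0,0,0.005,0,1,0,0,0,0,0.005,0,1],
)

```text
time_s: 11.85
eef_pos: [0.5201, -0.0822, 0.038]
eef_rot: [0.555, 0.44, 0.553, -0.439]
wrist_force: [-2.4, -0.2, 1.2]
opening: 0.002
```

Call:
carry_out(
  motion=[0,0,0,0,0.003,0,1,0,0,0,0,0.003,0,1],
)

```text
time_s: 12.05
eef_pos: [0.5267, -0.0805, 0.038]
eef_rot: [0.555, 0.44, 0.553, -0.439]
wrist_force: [-1.7, -0.5, 1.2]
opening: -0.001
```

Call:
carry_out(
  motion=[0,0,0,0,0.003,0,1,0,0,0,0,0.003,0,1],
)

```text
time_s: 12.25
eef_pos: [0.5306, -0.0794, 0.0377]
eef_rot: [0.554, 0.438, 0.554, -0.44]
wrist_force: [-22.1, -8.2, 16.7]
opening: 0.0
```

The bolt is hard against its end: force is about 23 N at rail x ≈ -84 mm, as predicted. I'll back off, rise and check.

Call:
carry_out(
  motion=[0,0,0,0,-0.01,0,1,0,0,0,0,-0.02,0,1,0,0,0,0,-0.02,0,1,0,0,0,-0.03,0,0,1,0,0,0,-0.04,0,0.01,1,0,0,0,-0.04,0,0.02,1,0,0,0,-0.02,0,0.02,1,0,0,0,0,0,0,1],
)

```text
time_s: 13.05
eef_pos: [0.4922, -0.1407, 0.1715]
eef_rot: [0.555, 0.439, 0.553, -0.439]
wrist_force: [0.8, 0.1, 0.3]
opening: -0.002
```

Run:
```python
from h import *
plan(np.array([.6098,-.0514,.026]),np.radians(13.3))
t,im=look('wrist','w6.png')
find('wrist',t,['keeper_tab','gate','stop_face']); find('wrist',t,['spacer5'],n=6)
t,im=look('top'); find('top',t,['keeper_tab','stop_face'])
for th in ['collar','spare','driver','spanner','rivets','sealant','tube']: find('top',t,[th])
crop=cv2.resize(im[130:260,240:440],(800,520),interpolation=cv2.INTER_CUBIC);cv2.imwrite('pics/top6.png',crop)
```

```text
s 1 rotvec deg [179.9  -0.2  -0.2]
s -1 rotvec deg [-0.1  0.1 -0.1]
shift in tool axes now [ 0.1456  0.1345 -0.0604] F [0.8 0.1 0.3] t 13.05 e [ 0.4922 -0.1407  0.1715]
wrist landmark_of keeper_tab 0.71 [ 0.5399 -0.0792  0.0444]
wrist landmark_of gate 0.63 [ 0.61   -0.0614  0.0253]
wrist landmark_of spacer5 0.9 [ 0.5968 -0.013   0.012 ]
wrist landmark_of spacer5 0.81 [0.5873 0.041  0.0123]
wrist landmark_of spacer5 0.71 [ 0.6085 -0.0407  0.0085]
wrist landmark_of spacer5 0.58 [0.5934 0.0172 0.0088]
top landmark_of keeper_tab 0.62 [ 0.5405 -0.0773  0.0438]
top landmark_of stop_face 0.74 [0.573  0.0832 0.028 ]
top landmark_of collar 0.82 [ 7.125e-01 -1.060e-01  1.000e-04]
top landmark_of spare 0.49 [ 0.6636  0.041  -0.0038]
top landmark_of driver 0.78 [0.4234 0.3735 0.0016]
top landmark_of spanner 0.61 [ 0.5063 -0.3885 -0.0009]
top landmark_of rivets 0.78 [ 0.5457  0.3506 -0.0049]
top landmark_of sealant 0.69 [0.6625 0.3211 0.0019]
top landmark_of tube 0.79 [ 0.6576 -0.367   0.0011]
```

View pics/w6.png

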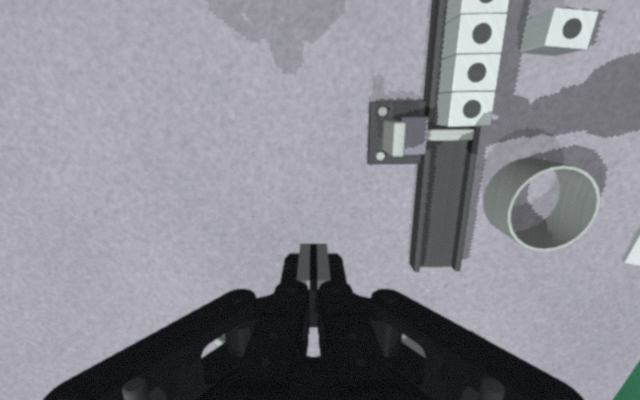

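View pics/top6.png

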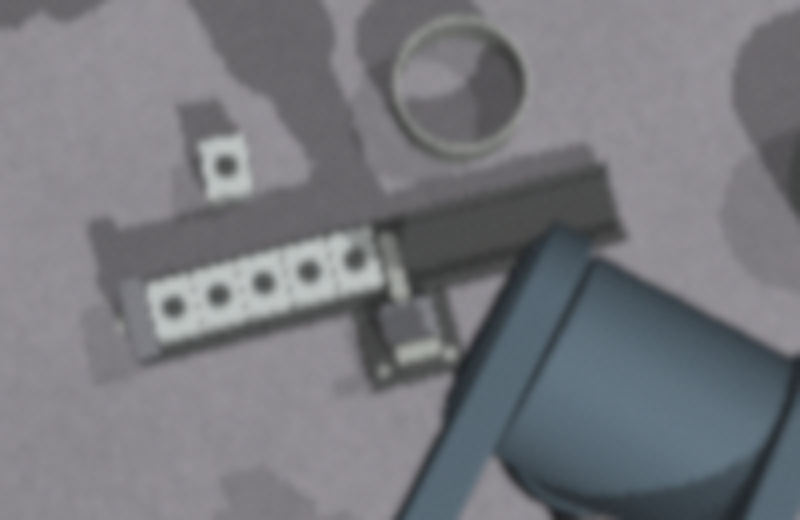

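The wrist and top pictures show the row against the stop (front block at the grey stop face, crop (150,310)) with no gaps. The bolt lies across the channel (wrist (428–472,133)) behind the last block, and everything else is where it was. Handing in.

```bash
python3 -c "
from bench import ctrl
print(ctrl.hand_in())"
```

```text
the job is handed in; nothing more can be done
None
```

I pushed the five blocks home as one row with the shut fingers, then pushed the keeper bolt across behind the last block. I then backed the arm off, raised it clear and handed in at about 13 s; no verdict was reported.

- **Row:** The push stalled against the end stop at 10–15 N with the fingers at rail y ≈ -12 mm, which matches the row being home. The last wrist and top pictures show it against the stop with no visible gaps.
- **Keeper bolt:** It slid at about 2 N and then came up hard at about 23 N. The tab moved about 36.5 mm by the detector. The bolt started up to 5 mm in, so the 36 mm requirement rests mainly on that hard stop. The pictures show the bolt across the channel.
- **Other things:** Six of the seven stayed within about 5 mm by the detector. The first top-view reading for the spanner was a false hit on the rail, so its position could not be compared by number. The arm stayed well away from it.
- **Arm:** It finished about 170 mm above the bench with the wrist force near zero.

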